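Make up two coating test kits

TASK

Make up the two coating test kits: the green tray gets the larger brass weight and the blue-capped dropper bottle, the blue tray gets the red-capped dropper bottle and the black hinged gauge case, one thing to a bay, all standing upright. Fold the gauge case shut before you put it in its tray. The amber bottle and the smaller brass weight are spare stock: leave them standing where they are.

Things in the scene. Friction and masses are not known exactly. Their poses are not given: they have to be found in the camera images.
- tray_green: Green plastic kit tray, fixed to the bench, 129 mm (its own x) by 70 mm (its own y), 14 mm high; open top, floor 5 mm thick, walls 5 mm. A 5 mm cross wall parts it into two bays of 57 (x) by 60 mm (y), centred 31 mm either side of the middle along x. Origin: centre of its underside, on the bench. Either bay will do for either thing.
- tray_blue: Blue plastic kit tray, fixed to the bench, 129 mm (its own x) by 70 mm (its own y), 14 mm high; open top, floor 5 mm thick, walls 5 mm. A 5 mm cross wall parts it into two bays of 57 (x) by 60 mm (y), centred 31 mm either side of the middle along x. Origin: centre of its underside, on the bench. Either bay will do for either thing.
- weight_large: round brass calibration weight with a knob on top, the larger of the two, for the green tray: 33 mm diameter, 42 mm tall (body to 30 mm, knob 20 mm wide above), 0.2 kg; origin at the centre of its underside.
- dropper_blue: white dropper bottle with a blue label band and blue pointed cap, standing upright; body 39 mm diameter up to about 60 mm, cap 20 mm diameter, 100 mm tall in all, 0.07 kg; origin at the centre of its underside. Goes in the green tray.
- dropper_red: white dropper bottle with a red label band and red pointed cap, standing upright; body 39 mm diameter up to about 60 mm, cap 20 mm diameter, 100 mm tall in all, 0.07 kg; origin at the centre of its underside. Goes in the blue tray.
- gauge_box: loose black hinged gauge case, lid standing open; goes in the blue tray, shut. Base 40 x 40 x 24 mm, 0.11 kg; 32 mm high when shut. Origin: centre of the underside. Hinge along its own y on the top edge of its +x side. Lid 8 mm thick, 1.5 mm inside the base outline; open it stands about 62 mm high and leans back to 45 mm from the middle on the +x side. Grip the shut case by its base, across x.
- gauge_lid (a joint): hinge angle of the gauge case lid (rad): 0 shut, about 1.8 at the start, stop at 1.95. Lid 20 g, reaching 38 mm from the hinge line, which is 20 mm from the case middle and 24 mm up. No spring, almost no friction: pushed from behind (from the case +x side towards -x) past the upright it falls shut and stays shut by its weight.
- dropper_amber: amber (orange-brown) dropper bottle with a black pointed cap, standing upright; body 39 mm diameter up to about 60 mm, cap 20 mm diameter, 100 mm tall in all, 0.07 kg; origin at the centre of its underside. Spare stock, to be left where it is.
- weight_small: round brass calibration weight with a knob on top, the smaller of the two, spare stock, to be left where it is: 21 mm diameter, 27 mm tall, 0.05 kg; origin at the centre of its underside.
Things that resemble listed ones, but are neither listed nor needed, are in the scene too. Leave any purple look-alike of the dropper_red alone.

How it is judged (in metres and radians):
On the way:
1. the gauge case is folded shut while it is still outside the trays (value of joint gauge_lid below 0.12 rad and horizontal distance between gauge_box and tray_blue above 0.07 m and horizontal distance between gauge_box and tray_green above 0.07 m), for 0.2 s.
At the end, for the whole second after the job is handed in: Each thing stands in its own tray, centre within 50 mm lengthwise and 20 mm crosswise of the tray's middle, on the floor (underside below 10 mm), level within 0.1 rad, let go and at rest; the lid is shut (under 0.12 rad); both spares stand upright within 30 mm of their start (x of weight_large in the frame of tray_green between -0.05 and 0.05 m and y of weight_large in the frame of tray_green between -0.02 and 0.02 m and z of weight_large in the frame of tray_green between 0 and 0.01 m and angle between each of weight_large, dropper_blue, dropper_red, gauge_box, dropper_amber, weight_small's own z axis and vertical below 0.1 rad and linear speed of each of weight_large, dropper_blue, dropper_red, gauge_box below 0.02 m/s and angular speed of each of weight_large, dropper_blue, dropper_red, gauge_box below 0.2 rad/s and x of dropper_blue in the frame of tray_green between -0.05 and 0.05 m and y of dropper_blue in the frame of tray_green between -0.02 and 0.02 m and z of dropper_blue in the frame of tray_green between 0 and 0.01 m and x of dropper_red in the frame of tray_blue between -0.05 and 0.05 m and y of dropper_red in the frame of tray_blue between -0.02 and 0.02 m and z of dropper_red in the frame of tray_blue between 0 and 0.01 m and x of gauge_box in the frame of tray_blue between -0.05 and 0.05 m and y of gauge_box in the frame of tray_blue between -0.02 and 0.02 m and z of gauge_box in the frame of tray_blue between 0 and 0.01 m and value of joint gauge_lid below 0.12 rad and distance of each of dropper_amber, weight_small from where it was at the start of the episode below 0.03 m); the robot touches nothing.
It fails at once if the spare amber bottle or small weight is moved away or knocked over (distance of any of dropper_amber, weight_small from where it was at the start of the episode above 0.04 m or angle between any of dropper_amber, weight_small's own z axis and vertical above 0.5 rad).
It also fails if it takes over 93 s, if anything falls off the work surface, if the arm or the gripper's body presses on something with over 40 N, if the wrist force passes 120 N, or if a joint passes its speed limit or range.

ROBOT

A 6-joint arm with a two-finger parallel gripper is mounted at the origin on a cart in front of the work surface, level with it; the furniture and walls round the work are solid. World frame = base frame: x ahead of the robot, y to its left, z up, the work surface at z = 0. Lengths are in mm, angles in degrees, forces in N, time in s.
With the tool pointing down it reaches from about 300 to 850 mm from the base axis. Payload 4.2 kg.
Tool frame: the origin (TCP) lies midway between the tips of the shut fingers; the grasp point (between the pads) lies 19 mm behind it (pinch_z is the distance from the TCP to the grasp point, in mm); z points along the fingers, y is the line along which they close (so a half turn about z gives the same grasp; the last joint's range is limited). The gripper opens to 91 mm and grips with 3 to 60 N. Pads are 32 mm wide; open, the fingers measure 118 mm over their backs; the gripper's body (76 mm by 178 mm) begins 60 mm behind the grasp point.
Start: joints at [-71.849, 18.312, 89.639, -0, 72.044, -1.146], TCP at [190.024, -542.712, 190.176] pointing down, gripper open.
Joint ranges: [-177.97, 177.97], [-48.28, 115.42], [12.27, 149.76], [-77.06, 257.06], [2.81, 150.46], [-146.56, 146.56]. Speed limits (degrees/s): [147.25, 147.25, 180, 180, 180, 180].

INTERFACE

Orientations are given as [roll, pitch, yaw] about the fixed x, y, z axes, in that order (R = Rz(yaw) Ry(pitch) Rx(roll)).
In Python, from workcell import * gives the robot as it stands.
- The arm moves only by the tool step_arm, never from a script. Its argument "steps" is a list of rows, each a list of 7 numbers: the turn, a rotation vector about the tool's x, y, z in degrees, then the shift along the tool's x, y, z in mm, then the opening, from 0 (shut) to 1 (fully open). In form: [[rx, ry, rz, x, y, z, hand], ...]. A call has exactly 8 rows; each row shifts and turns the commanded pose from where the row before left it, along the tool's axes as they then stand; what a row does not reach is not made up. A row lasts 1/8 s, in which the tool goes at most 62.5 mm and 10.7 degrees, less where a joint would pass 70% of its speed; a pose out of reach is approached as far as the arm can. A call is refused whole if a number of a shift passes 62.5 or a number of a turn 10.7, either way. A call with a gripper value outside its range is refused whole. The fingers move at their own pace and stop on an object; "force" is the grip in N (left out, the last holds). Time passes only in rows, so rows that do not move let the fingers close, or fill a call up. It gives the time, the measured TCP pose, the force, the opening and the grip force at its end, in the units of the state.
- state(): the state, without advancing time (a new reading comes with each control period).
- grab_frame(name): name is "side" or "top" or "wrist"; returns a dict with "image" (400x640x3 uint8, blue, green, red), "fovy" (degrees; the focal length in pixels is half the picture's height over the tangent of half this angle, whatever the lens; pixels are square), "cx", "cy" (the principal point, pixels), "origin" and "rotation" of the camera in the world; the wrist camera has in their place "tool_from_camera" (4x4, takes a point from camera to tool coordinates, whose origin is the TCP and whose axes are the flange's). Camera axes: x right, y down, z forward; pixel columns grow to the right and rows downward; lengths in mm; the calibration is good to about 2 mm. The wrist camera is an equidistant fisheye: a pixel r from the principal point sees the ray r / f radians off the axis. A picture is of the moment at which its call begins: read the wrist's pose just before it. There is no depth.
- job_done(): hands the job in; it is judged then, once.
The state is a dict: "time_s": time; "qpos": joint angles; "qvel": joint speeds; "effort": joint torques, N m; "ee_pos": TCP position; "ee_rot": TCP orientation; "force": force on the tool from outside, world axes, zero at the start; "torque": the same for the moment, N m; "gripper_width": finger opening in mm; "gripper_force": force on a finger pad.
Only numpy, scipy, OpenCV 4.12 (cv2) and the standard library are available. Lean on these libraries where they do the work, as an engineer would, in place of code of your own. Each camera call takes 0.05 s, during which the arm holds its last target. There are 200 camera calls.

## Working session

There is one attempt and no reset: what is moved stays moved. The work goes in short steps, Python scripts to look and compute and a tool call to move; the robot and the scene stay as the last step left them, time stands still between calls to the robot, and variables do not carry over. Pictures are saved under pics/ and viewed, at most 14 in all, crops included, and the job is handed in when it is done.

Besides the shell and the picture viewer there is one more tool, called after ">>>" by a JSON object that holds its "fn" and its "kwargs", one argument or row to a line. step_arm: Moves the arm, as the interface text tells. Its arguments: {"type":"object","properties":{"steps":{"type":"array","items":{"type":"array","items":{"type":"number"}}},"force":{"type":"number"}},"required":["steps"]}

```bash
mkdir -p pics; ls; python3 - <<'E'
from workcell import *
import cv2
print(state())
for n in("top","side"):
    f=grab_frame(n); cv2.imwrite(f"pics/{n}0.png",f["image"]); print(n,{k:v for k,v in f.items() if k!="image"})
E
```

```text
pics
{'time_s': 0.0, 'qpos': array([-7.18503195e+01,  1.83518565e+01,  8.97094816e+01, -9.11587808e-04,
        7.20442299e+01, -1.14522159e+00]), 'qvel': array([ 0.05232615, -0.03221651, -0.10060184,  0.01523475, -0.11011916,
       -0.09049857]), 'effort': array([-2.69480741e-03, -4.12472820e+01, -2.31976801e+01,  7.25326454e-02,
        4.57191258e-02, -1.30689041e-04]), 'ee_pos': array([ 189.8193816 , -542.15177855,  189.29734053]), 'ee_rot': array([-1.79894436e+02, -1.24344301e-03,  1.92951828e+01]), 'force': array([ 0.31993893, -0.39249321, -0.03974487]), 'torque': array([-0.04473284, -0.06250005, -0.0219744 ]), 'gripper_force': 0.0, 'gripper_width': 91.26991099990425}
top {'fovy': 50.59308704748286, 'cx': 318.31445699530434, 'cy': 196.48127798897954, 'origin': array([ 253.09133803, -145.29256265,  969.66298478]), 'rotation': array([-169.58298719,   -0.77760499,  -89.42631602])}
side {'fovy': 44.67615944401323, 'cx': 333.8746966570262, 'cy': 207.55607205353866, 'origin': array([319.47273259, 802.57913892, 532.80961244]), 'rotation': array([-1.17076492e+02,  1.30837251e-01, -1.74664345e+02])}
```

View pics/top0.png

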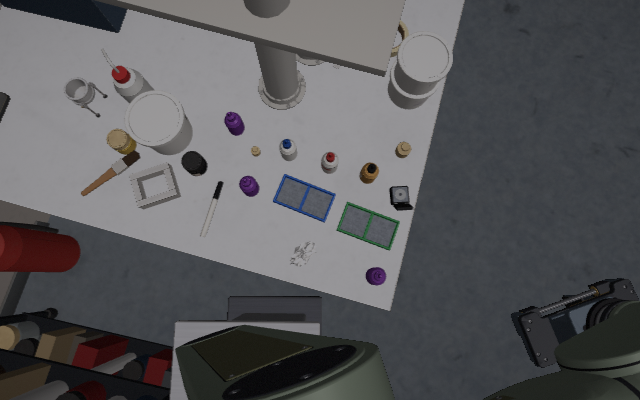

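View pics/side0.png

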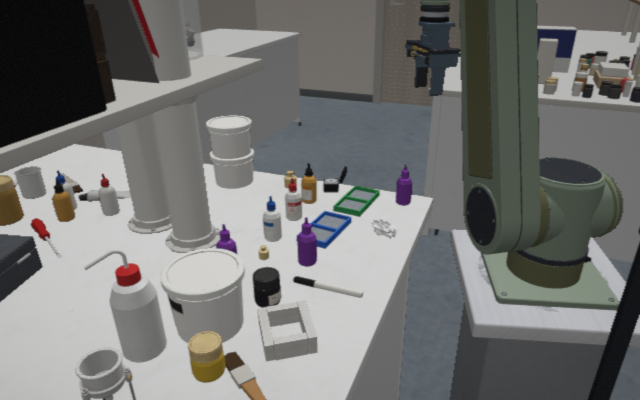

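Top view. The candidates are:
- Weights: large at (403,149), small at (255,151).
- Bottles: blue (288,149), red (330,161), amber (370,172). Purple look-alikes are at (234,123), (249,186) and (375,276).
- Gauge case (400,195), trays blue (304,198) and green (368,226).
- An overhead shelf and post stand at the far side.

Next, enlarged crops of both views.

```bash
cat > h.py <<'E'
import numpy as np, cv2
from scipy.spatial.transform import Rotation as R
CAM={"top":(50.59308704748286,318.31445699530434,196.48127798897954,[253.09133803,-145.29256265,969.66298478],[-169.58298719,-0.77760499,-89.42631602]),
"side":(44.67615944401323,333.8746966570262,207.55607205353866,[319.47273259,802.57913892,532.80961244],[-117.076492,.130837251,-174.664345])}
def ray(n,u,v):
    fv,cx,cy,o,r=CAM[n]; f=200/np.tan(np.radians(fv/2))
    d=R.from_euler('xyz',r,degrees=True).apply([(u-cx)/f,(v-cy)/f,1]); return np.array(o),d/np.linalg.norm(d)
def atz(n,u,v,z):
    o,d=ray(n,u,v); return o+d*(z-o[2])/d[2]
def proj(n,p):
    fv,cx,cy,o,r=CAM[n]; f=200/np.tan(np.radians(fv/2))
    c=R.from_euler('xyz',r,degrees=True).inv().apply(np.array(p)-o); return cx+f*c[0]/c[2],cy+f*c[1]/c[2]
def tri(a,b):  # (name,u,v) rays -> midpoint, gap
    (o,d),(p,e)=ray(*a),ray(*b); s=np.linalg.lstsq(np.c_[d,-e],p-o,rcond=None)[0]
    x,y=o+s[0]*d,p+s[1]*e; return (x+y)/2,np.linalg.norm(x-y)
E
python3 - <<'E'
import cv2
a=cv2.imread('pics/top0.png')[125:275,225:425]; cv2.imwrite('pics/topc.png',cv2.resize(a,(800,600),interpolation=cv2.INTER_CUBIC))
a=cv2.imread('pics/side0.png')[150:270,250:410]; cv2.imwrite('pics/sidec.png',cv2.resize(a,(800,600),interpolation=cv2.INTER_CUBIC))
E
```

```text
(no output)
```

View pics/topc.png

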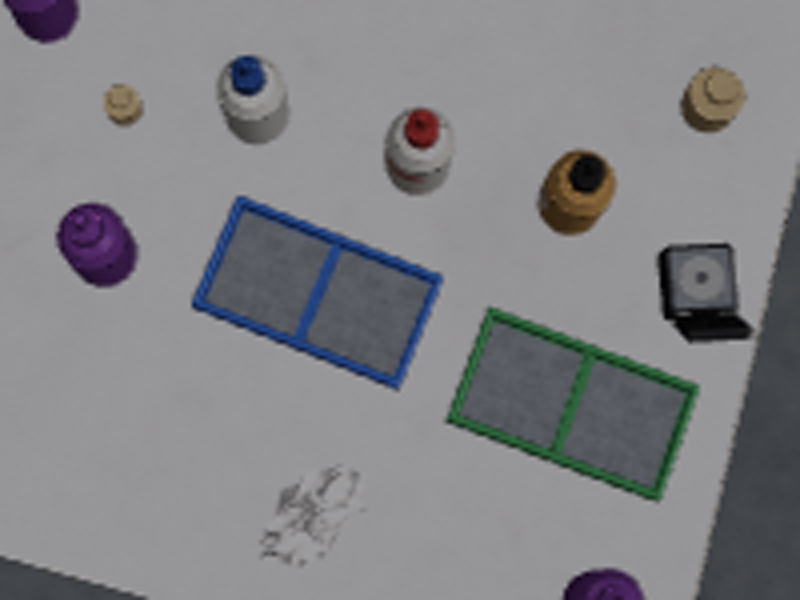

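View pics/sidec.png

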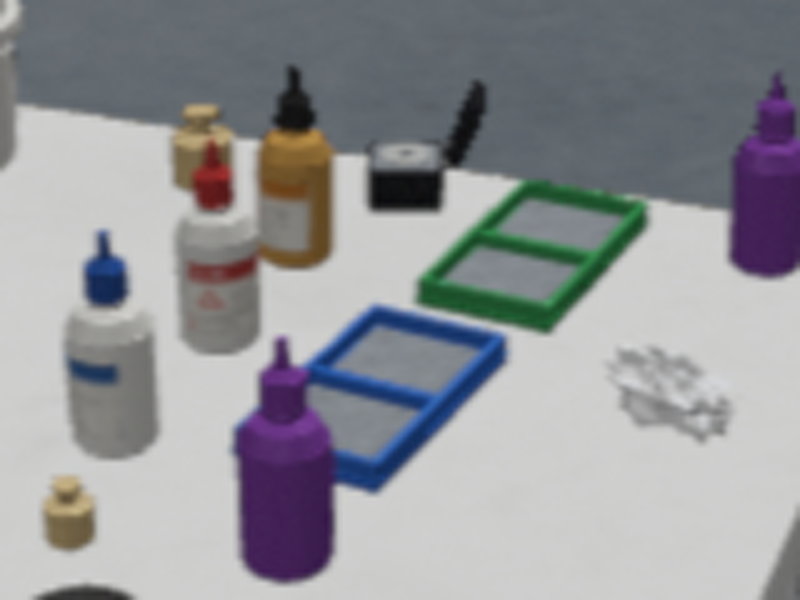

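Crops (top 4x from (225,125), side 5x from (250,150)) confirm the choice: red-capped bottle (423,125), blue-capped (246,75), large weight (713,95). Gauge case base (700,280), with its lid standing open towards image-down (towards the robot). Now I measure.

```bash
cat > m.py <<'E'
from h import *
T=lambda U,V:("top",224.625+U/4,124.625+V/4)
S=lambda U,V:("side",249.6+U/5,149.6+V/5)
np.set_printoptions(precision=1,suppress=True)
for n,c in(("blue",[(241,197),(442,276),(399,388),(194,305)]),("green",[(490,308),(698,387),(660,499),(449,421)])):
    P=np.array([atz(*T(*p),14) for p in c]); e=P[1]-P[0];e2=P[2]-P[3]; m=e+e2
    print(n,P.mean(0),"len",np.linalg.norm(e),np.linalg.norm(e2),np.linalg.norm(P[3]-P[0]),np.linalg.norm(P[2]-P[1]),"yaw x",np.degrees(np.arctan2(m[1],m[0])))
P=np.array([atz(*T(*p),24) for p in[(663,247),(733,244),(740,312),(668,318)]]); print("case",P.mean(0),np.linalg.norm(np.roll(P,-1,0)-P,axis=1)); d=P[3]+P[2]-P[0]-P[1]; print("case +x dir",np.degrees(np.arctan2(d[1],d[0])))
for n,a,b in(("tip blue",(246,68),(102,233)),("tip red",(423,122),(211,145)),("tip amber",(588,170),(293,68)),
 ("blue cap base",(249,80),(106,290)),("red cap base",(422,132),(214,195)),
 ("W knob",(724,86),(202,108)),("w knob",(121,91),(67,482)),
 ("green corner far",(698,387),(646,205)),("green near",(490,308),(528,183)),("green c3",(449,421),(420,283)),("blue c1",(442,276),(505,338)),("blue c0",(241,197),(377,308)),
 ("case corner",(663,247),(372,178)),("case corner2",(668,316),(443,178))):
    p,g=tri(T(*a),S(*b)); print(n,p,"gap %.1f"%g)
# base centre: at z=0 in side: bottom-edge
for n,b in(("blue",(113,441)),("red",(219,338)),("amber",(295,252)),("W",(202,182)),("w",(69,540))):
    print(n,"base",atz(*S(*b),0))
E
python3 m.py
```

```text
blue [ 426.4 -124.4   14. ] len 125.03008429579067 126.48912253587093 68.63545411136576 69.44745507293257 yaw x -111.33421185909744
green [ 363.5 -270.3   14. ] len 126.42298321791675 126.25937307298106 69.27188819693392 67.66686261049284 yaw x -110.09078224962151
case [ 433.6 -342.3   24. ] [40.3 39.5 41.3 41.2]
case +x dir -176.55084373536076
tip blue [534.1 -85.1  96.9] gap 3.1
tip red [ 505.3 -180.4   96.1] gap 2.5
tip amber [ 480.1 -268.1   98.6] gap 3.7
blue cap base [534.8 -85.2  70.7] gap 1.6
red cap base [ 505.9 -180.9   71.5] gap 0.9
W knob [ 543.8 -355.1   39.7] gap 0.3
w knob [539.4  -8.4  24.3] gap 2.7
green corner far [ 342.6 -339.6    6.2] gap 63.7
green near [ 386.9 -217.1   70.5] gap 41.6
green c3 [ 383.4 -197.8   20.2] gap 62.7
blue c1 [ 405.7 -193.8    4.6] gap 63.3
blue c0 [443.6 -82.9  74.2] gap 45.2
case corner [ 452.4 -322.    18.6] gap 2.8
case corner2 [ 414.2 -324.    18.7] gap 1.2
blue base [536.2 -81.4   0. ]
red base [ 506.4 -177.9    0. ]
amber base [ 483.9 -270.5    0. ]
W base [ 544.3 -349.     0. ]
w base [537.8  -3.2   0. ]
```

```bash
python3 - <<'E'
from h import *
np.set_printoptions(precision=1,suppress=True)
S=lambda U,V:("side",249.6+U/5,149.6+V/5);T=lambda U,V:("top",224.625+U/4,124.625+V/4)
for n,a,b in(("green c0",(490,308),(420,283)),("green c1",(698,387),(528,183)),("green c2",(660,499),(646,205)),("green c3",(449,421),(548,328)),("blue c1",(442,276),(377,308)),("blue c2",(399,388),(505,338)),("blue c3",(194,305),(377,490)),
 ("purpL tip",(85,215),(282,340)),("purpR tip",(600,582),(776,75))):
    print(n,*tri(T(*a),S(*b)))
print("purple near post",atz("top",233,117,90), tri(("top",233,117),("side",224,228)))
print("post flange front", atz("top",282,108,0),"R",atz("top",307,88,0),"L",atz("top",258,90,0))
print("shelf corner",tri(("top",387,72),("side",262,61)),atz("top",387,72,400),atz("top",128,10,400))
print("bucket",atz("top",412,100,0))
E
```

```text
green c0 [ 417.8 -223.     9.9] 1.3486078516736288
green c1 [ 373.2 -342.     9.7] 1.8704896885412947
green c2 [ 310.7 -318.9   10.3] 1.1173388904471027
green c3 [ 354.5 -200.1    0.6] 1.1304290879547816
blue c1 [ 435.7 -195.3   10.1] 2.2154293358310135
blue c2 [ 372.5 -171.     9.9] 1.929540638740061
blue c3 [419.4 -51.9   0.1] 0.8276006186455319
purpL tip [449.8  -2.3  95.9] 2.0414847021276086
purpR tip [ 258.1 -270.5  102.7] 9.003582563509106
purple near post [589.   32.4  90. ] (array([594.7,  34.1,  85. ]), np.float64(7.086857992677713))
post flange front [648.1 -66.6   0. ] R [ 700.7 -126.3    0. ] L [693.6  -7.    0. ]
shelf corner (array([ 575.5, -261.5,  335.9]), np.float64(0.32853520301620076)) [ 542.7 -249.8  400. ] [634.9 132.4 400. ]
bucket [ 673.7 -382.8    0. ]
```

>>> {"fn": "step_arm", "kwargs": {
  "steps": [
    [0,0,9.65,0,0,0,0],
    [0,0,9.65,0,0,0,0],
    [0,0,0,31,-40,0,0],
    [0,0,0,31,-40,0,0],
    [0,0,0,31,-40,0,0],
    [0,0,0,31,-40,0,0],
    [0,0,0,31,-40,0,0],
    [0,0,0,0,0,0,0]
  ]
}}

```text
time_s: 1.1
ee_pos: [346.3, -340.2, 190.0]
ee_rot: [-179.9, 0.0, 0.3]
force: [-1.0, -0.7, -0.2]
gripper_width: 14.0
gripper_force: 0.0
```

>>> {"fn": "step_arm", "kwargs": {
  "steps": [
    [0,0,0,-3,0,50,0],
    [0,0,0,-3,0,50,0],
    [0,0,0,0,0,43,0],
    [0,0,0,0,0,0,0],
    [0,0,0,18,0,0,0],
    [0,0,0,18,0,0,0],
    [0,0,0,18,0,0,0],
    [0,0,0,18,0,0,0]
  ]
}}

```text
time_s: 2.1
ee_pos: [413.1, -342.9, 47.9]
ee_rot: [179.9, -0.1, 0.0]
force: [-0.2, -0.8, -0.0]
gripper_width: 0.2
gripper_force: 0.0
```

>>> {"fn": "step_arm", "kwargs": {
  "steps": [
    [0,0,0,10,0,0,0],
    [0,0,0,0,0,0,0],
    [0,0,0,0,0,-50,0],
    [0,0,0,0,0,-50,0],
    [0,0,0,-40,0,-30,0],
    [0,0,0,-40,0,0,0],
    [0,0,0,0,0,0,1],
    [0,0,0,0,0,0,1]
  ]
}}

```text
time_s: 3.1
ee_pos: [341.1, -342.8, 177.1]
ee_rot: [180.0, -0.0, -0.0]
force: [0.2, 0.5, 0.7]
gripper_width: 17.7
gripper_force: 0.0
```

```bash
python3 - <<'E'
from workcell import *
import cv2,numpy as np
s=state();print(s["ee_pos"],s["ee_rot"])
f=grab_frame("wrist"); print(f["fovy"],f["cx"],f["cy"],repr(f["tool_from_camera"]))
cv2.imwrite("pics/w1.png",f["image"])
a=grab_frame("side")["image"]; b=grab_frame("top")["image"]
cv2.imwrite("pics/st1.png",np.hstack([cv2.resize(a[150:270,250:410],(400,300)),cv2.resize(b[125:275,225:425],(400,300))]))
E
```

```text
[ 341.07436429 -342.77985873  177.13557986] [ 1.79996847e+02 -2.52139664e-02 -4.51741099e-02]
65.70646984690485 318.0164981091059 195.50022531872906 array([[ 1.63663654e-03, -9.59058119e-01, -2.83204600e-01,
         8.05872171e+01],
       [ 9.99998606e-01,  1.47553878e-03,  7.82144099e-04,
        -2.66745586e-01],
       [-3.32242278e-04, -2.83205485e-01,  9.59059197e-01,
        -1.93256003e+02],
       [ 0.00000000e+00,  0.00000000e+00,  0.00000000e+00,
         1.00000000e+00]])
```

View pics/w1.png

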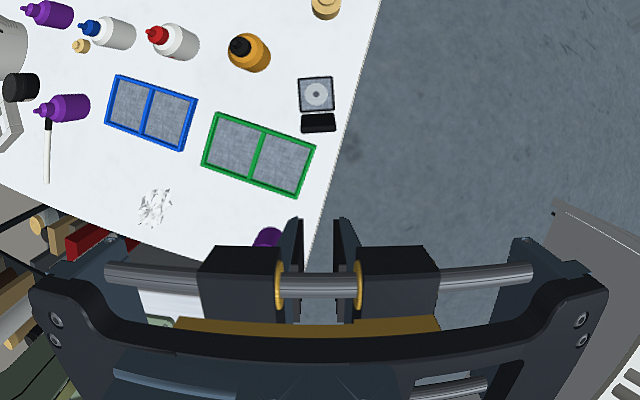

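View pics/st1.png

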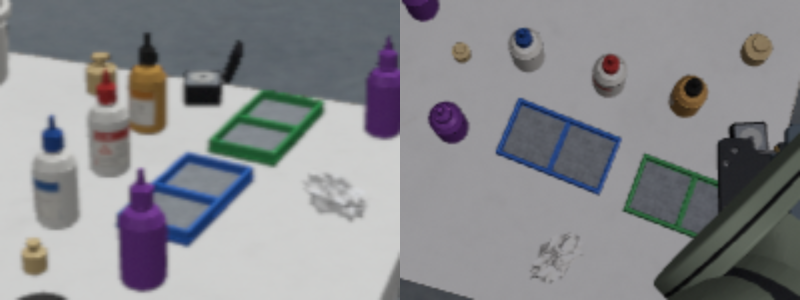

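The wrist view shows the case at (316,95) with the lid (318,122) still open. The side crop shows the same, so the push had no effect. I'll measure the case and lid from the wrist view before retrying.

```bash
cat >> h.py <<'E'
TC=np.array([[1.63663654e-03,-9.59058119e-01,-2.83204600e-01,8.05872171e+01],[9.99998606e-01,1.47553878e-03,7.82144099e-04,-2.66745586e-01],[-3.32242278e-04,-2.83205485e-01,9.59059197e-01,-1.93256003e+02],[0,0,0,1]])
def wray(pos,rot,u,v):
    f=200/np.tan(np.radians(65.70646984690485/2)); a=np.array([u-318.0165,v-195.5002]); r=np.hypot(*a); t=r/f
    d=np.r_[a/r*np.sin(t),np.cos(t)]; Rt=R.from_euler('xyz',rot,degrees=True)
    return np.array(pos)+Rt.apply(TC[:3,3]),Rt.apply(TC[:3,:3]@d)
def watz(pos,rot,u,v,z):
    o,d=wray(pos,rot,u,v); return o+d*(z-o[2])/d[2]
def tri2(A,B):
    (o,d),(p,e)=A,B; s=np.linalg.lstsq(np.c_[d,-e],p-o,rcond=None)[0]
    x,y=o+s[0]*d,p+s[1]*e; return (x+y)/2,np.linalg.norm(x-y)
E
python3 - <<'E'
from h import *
np.set_printoptions(precision=1,suppress=True)
P=[341.07,-342.78,177.14];Q=[180,0,0]
for q in[(298,78),(332,77),(335,111),(301,113)]: print("case top",watz(P,Q,*q,24))
S=lambda U,V:("side",249.6+U/5,149.6+V/5)
for q in[(301,114),(334,112)]: print("lid hinge edge z24",watz(P,Q,*q,24), )
for q in[(302,133),(336,130)]: print("lid far edge z62",watz(P,Q,*q,62))
print(tri2(wray(P,Q,302,133),ray(*S(470,88))),tri2(wray(P,Q,336,130),ray(*S(482,85))))
for n,q,z in(("W",(326,3),40),("amber",(240,46),98),("red",(150,36),98),("blue",(82,26),98)): print(n,watz(P,Q,*q,z))
for c in [(116,74),(197,99),(184,152),(105,124)],[(216,111),(316,146),(302,198),(201,166)]:
    M=np.array([watz(P,Q,*q,14) for q in c]); print(M.mean(0),np.linalg.norm(np.roll(M,-1,0)-M,axis=1)); e=M[1]-M[0]+M[2]-M[3]; print(np.degrees(np.arctan2(e[1],e[0])))
E
```

```text
case top [ 453.8 -320.6   24. ]
case top [ 454.9 -357.9   24. ]
case top [ 416.8 -361.4   24. ]
case top [ 414.5 -323.8   24. ]
lid hinge edge z24 [ 413.4 -323.8   24. ]
lid hinge edge z24 [ 415.7 -360.3   24. ]
lid far edge z62 [ 395.3 -326.7   62. ]
lid far edge z62 [ 398.4 -360.5   62. ]
(array([ 398.7, -326.8,   68. ]), np.float64(5.728751687372077)) (array([ 397.9, -360.9,   55.4]), np.float64(0.06771642551527556))
W [ 536.5 -350.9   40. ]
amber [ 478.3 -273.8   98. ]
red [ 500.1 -181.7   98. ]
blue [531.6 -87.7  98. ]
[ 426.8 -126.9   14. ] [129.3  67.3 130.8  69.3]
-110.43272263403723
[ 365.8 -271.4   14. ] [125.8  65.  131.   70.1]
-109.25659524794517
```

>>> {"fn": "step_arm", "kwargs": {
  "steps": [
    [0,0,0,4,-1,50,0],
    [0,0,0,0,0,50,0],
    [0,0,0,0,0,33,0],
    [0,0,0,0,0,0,0],
    [0,0,0,15,0,0,0],
    [0,0,0,15,0,0,0],
    [0,0,0,15,0,0,0],
    [0,0,0,0,0,0,0]
  ]
}}

```text
time_s: 4.25
ee_pos: [391.9, -342.1, 44.8]
ee_rot: [179.9, -0.1, 0.1]
force: [-1.2, -0.5, 0.1]
gripper_width: 0.4
gripper_force: 0.0
```

```bash
python3 - <<'E'
from workcell import *
import cv2,numpy as np
s=state();print(s["ee_pos"],s["ee_rot"],s["force"])
f=grab_frame("wrist")["image"]
a=grab_frame("side")["image"]
cv2.imwrite("pics/p1.png",np.hstack([cv2.resize(a[150:225,300:400],(400,300)),cv2.resize(f[60:360,120:520],(400,300))]))
E
```

```text
[ 391.85884926 -342.07888653   44.76115394] [ 1.79919112e+02 -8.72487851e-02  8.81038033e-02] [-1.20999438 -0.52896298  0.0799372 ]
```

View pics/p1.png

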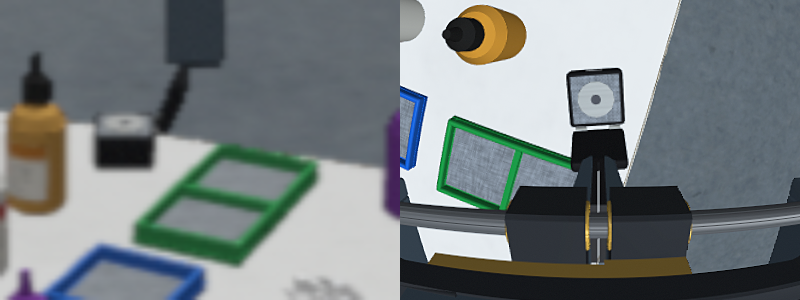

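```bash
python3 - <<'E'
from h import *
for z in(45,55,65): print(z,proj("side",(392,-342,z)),proj("side",(376,-342,z)))
print("observed tip", 300+.25*195-.4,150+.25*66-.4,"lid top",300+.25*182-.4,150+.25*67-.4)
E
```

```text
45 (np.float64(347.71425735037565), np.float64(173.27518148220955)) (np.float64(353.97537304499195), np.float64(173.49097448062858))
55 (np.float64(347.7561577675811), np.float64(169.64899129407675)) (np.float64(354.0403610022532), np.float64(169.8616458852768))
65 (np.float64(347.7983673904397), np.float64(165.99604150352727)) (np.float64(354.1058290625312), np.float64(166.20550537459468))
observed tip 348.35 166.1 lid top 345.1 166.35
```

```bash
python3 - <<'E'
from workcell import *
import cv2,numpy as np
a=grab_frame("side")["image"]; f=grab_frame("wrist")["image"]
A=cv2.resize(a[140:200,310:370],(500,500),interpolation=cv2.INTER_NEAREST)
A=np.clip(A*1.7,0,255).astype('uint8')
B=cv2.resize(f[120:270,260:375],(300,500))
cv2.imwrite("pics/p2.png",np.hstack([A,np.clip(B*1.7,0,255).astype('uint8')]))
E
```

```text
(no output)
```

View pics/p2.png

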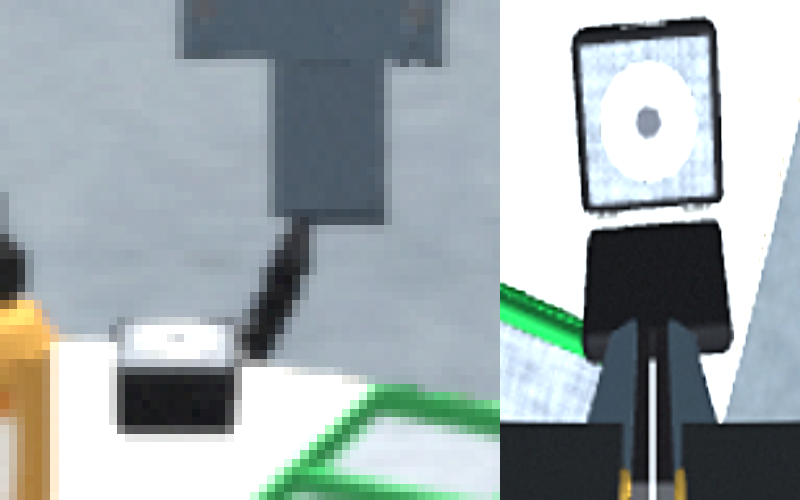

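Both views put the fingertips about 18 mm behind the TCP (row 166 in the side view is z≈64 with the TCP at 45), so the push passed over the lid. I'll use tip = TCP + 18 mm and push again lower.

>>> {"fn": "step_arm", "kwargs": {
  "steps": [
    [0,0,0,-25,0,0,0],
    [0,0,0,-25,0,0,0],
    [0,0,0,0,0,23,0],
    [0,0,0,0,0,0,0],
    [0,0,0,20,0,0,0],
    [0,0,0,20,0,0,0],
    [0,0,0,20,0,0,0],
    [0,0,0,16,0,0,0]
  ]
}}

```text
time_s: 5.45
ee_pos: [418.2, -341.7, 21.3]
ee_rot: [180.0, -0.0, 0.1]
force: [-0.0, -0.5, 0.4]
gripper_width: 0.4
gripper_force: 0.0
```

```bash
python3 - <<'E'
from workcell import *
from h import *
s=state();print(s["ee_pos"],s["force"])
for z in(105,115,125,135): print(z,proj("side",(392,-253,z)))
f=grab_frame("wrist")["image"]
a=grab_frame("side")["image"]
cv2.imwrite("pics/p3.png",np.hstack([cv2.resize(a[140:200,310:370],(400,400)),cv2.resize(f[80:280,220:420],(400,400))]))
E
```

```text
[ 418.2141669  -341.74544593   21.32013946] [-0.00241843 -0.47101863  0.35569488]
105 (np.float64(345.4045050659763), np.float64(164.47370202144134))
115 (np.float64(345.4410489056672), np.float64(160.47190196147264))
125 (np.float64(345.47788782582836), np.float64(156.43778857445108))
135 (np.float64(345.51502541497644), np.float64(152.37096889329405))
```

View pics/p3.png

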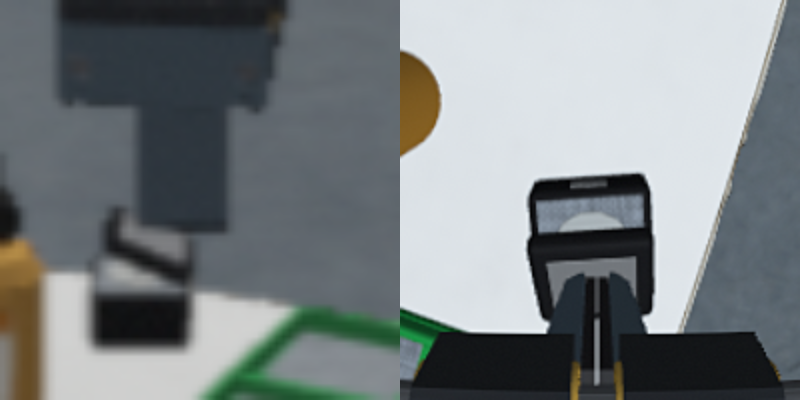

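The lid is falling shut. I'll carry on, lift off towards the weight and look from there.

>>> {"fn": "step_arm", "kwargs": {
  "steps": [
    [0,0,0,8,0,0,0],
    [0,0,0,0,0,0,0],
    [0,0,0,0,0,-40,0],
    [0,0,0,10,0,-40,0],
    [0,0,0,15,5,-30,1],
    [0,0,0,15,5,0,1],
    [0,0,0,0,0,0,1],
    [0,0,0,0,0,0,1]
  ]
}}

```text
time_s: 6.55
ee_pos: [462.6, -350.9, 129.3]
ee_rot: [-179.9, 0.2, -0.0]
force: [0.8, 0.2, 0.5]
gripper_width: 37.6
gripper_force: 0.0
```

```bash
python3 - <<'E'
from workcell import *
from h import *
s=state();print(s["ee_pos"],s["ee_rot"])
f=grab_frame("wrist")["image"]
a=grab_frame("side")["image"]
cv2.imwrite("pics/p4.png",np.hstack([cv2.resize(a[150:210,310:370],(300,300)),cv2.resize(f[:240],(500,188)).copy() if 0 else cv2.resize(f[0:300,120:520],(400,300))]))
E
```

```text
[ 462.57451754 -350.86132895  129.26543818] [-1.79858056e+02  2.00518174e-01 -7.95787186e-03]
```

View pics/p4.png

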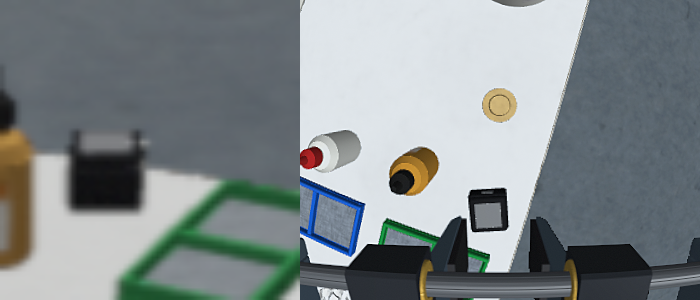

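The lid is shut. The wrist view shows the weight at pixel (319,104), the shut case centred near (310,210), and the amber bottle.

```bash
python3 - <<'E'
from h import *
np.set_printoptions(precision=1,suppress=True)
P=[462.57,-350.86,129.27];Q=[180,0,0]
print("W",watz(P,Q,319,104,42), tri2(wray(P,Q,319,104),ray("top",224.625+724/4,124.625+86/4)), "body ctr z30",watz(P,Q,319.5,105,30))
M=np.array([watz(P,Q,*q,32) for q in[(289,190),(327,188),(329,229),(292,232)]]);print("case",M.mean(0),np.linalg.norm(np.roll(M,-1,0)-M,axis=1))
d=M[3]-M[0]+M[2]-M[1];print(np.degrees(np.arctan2(d[1],d[0])))
print("amber tip",watz(P,Q,219,186,85))
E
```

```text
W [ 545.5 -351.6   42. ] (array([ 544.4, -353.1,   42. ]), np.float64(3.7289935653690764)) body ctr z30 [ 544.6 -352.1   30. ]
case [ 442.1 -342.1   32. ] [37.1 43.1 37.9 44.5]
-177.17071053135047
amber tip [ 481.  -269.5   85. ]
```

>>> {"fn": "step_arm", "kwargs": {
  "force": 25,
  "steps": [
    [0,0,0,42,1,0,0.65],
    [0,0,0,40,0,0,0.65],
    [0,0,0,0,0,50,0.65],
    [0,0,0,0,0,50,0.65],
    [0,0,0,0,0,35,0.65],
    [0,0,0,0,0,0,0],
    [0,0,0,0,0,0,0],
    [0,0,0,0,0,0,0]
  ]
}}

```text
time_s: 7.65
ee_pos: [547.2, -353.4, -1.7]
ee_rot: [179.9, -0.2, -0.0]
force: [1.1, 2.3, 1.4]
gripper_width: 32.3
gripper_force: 1.0
```

>>> {"fn": "step_arm", "kwargs": {
  "steps": [
    [0,0,0,0,0,0,0],
    [0,0,0,0,0,0,0],
    [0,0,0,0,0,-30,0],
    [0,0,0,0,0,-30,0],
    [0,0,0,-48,-13,0,0],
    [0,0,0,-48,-13,0,0],
    [0,0,0,-48,-13,0,0],
    [0,0,0,0,0,0,0]
  ]
}}

```text
time_s: 8.65
ee_pos: [397.7, -311.7, 55.9]
ee_rot: [-179.9, 0.2, -0.1]
force: [1.3, -1.1, -2.4]
gripper_width: 29.0
gripper_force: 25.0
```

>>> {"fn": "step_arm", "kwargs": {
  "steps": [
    [0,0,0,-44,-12,0,0],
    [0,0,0,0,0,0,0],
    [0,0,0,0,0,25,0],
    [0,0,0,0,0,15,0],
    [0,0,0,0,0,8,0],
    [0,0,0,0,0,0,0],
    [0,0,0,0,0,0,0],
    [0,0,0,0,0,0,0]
  ]
}}

```text
time_s: 9.65
ee_pos: [358.6, -302.2, 8.7]
ee_rot: [179.9, -0.1, 0.0]
force: [0.0, 0.0, -2.2]
gripper_width: 29.2
gripper_force: 25.0
```

```bash
python3 - <<'E'
from workcell import *
from h import *
s=state();print(s["ee_pos"],s["ee_rot"],s["force"])
f=grab_frame("wrist")["image"]
a=grab_frame("side")["image"]
cv2.imwrite("pics/p5.png",np.hstack([cv2.resize(a[160:220,320:390],(400,343)),cv2.resize(f[80:280,200:440],(400,343))]))
E
```

```text
[ 358.56102328 -302.15460921    8.73323988] [ 1.79937123e+02 -6.57304640e-02  1.12667458e-03] [ 0.00754845  0.00860996 -2.15835291]
```

View pics/p5.png

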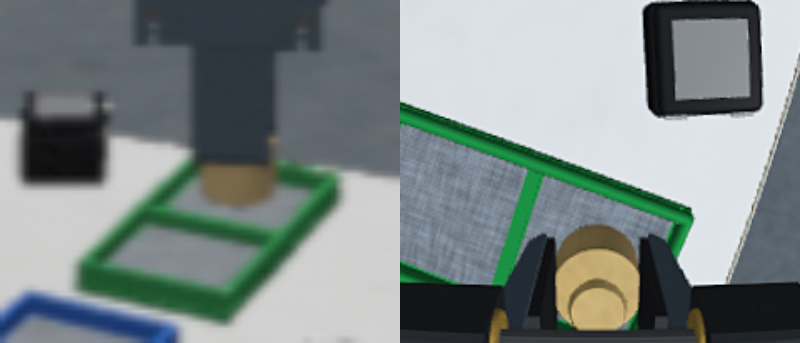

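>>> {"fn": "step_arm", "kwargs": {
  "steps": [
    [0,0,0,-4,-2,2,0],
    [0,0,0,0,0,3,0],
    [0,0,0,0,0,1,0],
    [0,0,0,0,0,0,0],
    [0,0,0,0,0,0,0.5],
    [0,0,0,0,0,0,0.55],
    [0,0,0,0,0,0,0.55],
    [0,0,0,0,0,0,0.55]
  ]
}}

```text
time_s: 10.75
ee_pos: [354.1, -299.8, 2.0]
ee_rot: [180.0, 0.0, -0.0]
force: [-0.2, -0.1, -0.3]
gripper_width: 50.1
gripper_force: 0.0
```

>>> {"fn": "step_arm", "kwargs": {
  "steps": [
    [0,0,0,0,0,-40,0.55],
    [0,0,-9.9,0,0,-45,0.65],
    [0,0,-9.9,0,0,-40,0.65],
    [0,0,-9.9,0,0,0,0.65],
    [0,0,-9.9,0,0,0,0.65],
    [0,0,-9.9,0,0,0,0.65],
    [0,0,-9.9,0,0,0,0.65],
    [0,0,-9.9,0,0,0,0.65]
  ]
}}

```text
time_s: 11.75
ee_pos: [354.0, -299.6, 127.0]
ee_rot: [-180.0, -0.0, 69.6]
force: [0.2, 0.3, -1.1]
gripper_width: 59.2
gripper_force: 0.0
```

```bash
cat > go.py <<'E'
import sys
from workcell import *
from h import *
def go(x,y,z,psi):
    s=state(); Rt=R.from_euler('xyz',s["ee_rot"],degrees=True); d=Rt.inv().apply(np.array([x,y,z])-s["ee_pos"])
    print("tool shift",d.round(1),"rz",round(s["ee_rot"][2]-psi,1))
if __name__=="__main__": go(*map(float,sys.argv[1:5]))
E
python3 go.py 460 -150 130 69.5
```

```text
tool shift [177.2  47.3  -3. ] rz 0.1
```

>>> {"fn": "step_arm", "kwargs": {
  "steps": [
    [0,0,0,44,12,-1,0.65],
    [0,0,0,44,12,-1,0.65],
    [0,0,0,44,12,-1,0.65],
    [0,0,0,44,11,0,0.65],
    [0,0,0,0,0,0,0.65],
    [0,0,0,0,0,0,0.65],
    [0,0,0,0,0,0,0.65],
    [0,0,0,0,0,0,0.65]
  ]
}}

```text
time_s: 12.75
ee_pos: [459.7, -152.5, 130.2]
ee_rot: [-180.0, 0.0, 69.2]
force: [-0.2, 0.4, 0.5]
gripper_width: 59.3
gripper_force: 0.0
```

```bash
python3 - <<'E'
from workcell import *
from h import *
s=state();print(s["ee_pos"],s["ee_rot"])
f=grab_frame("wrist")["image"]
cv2.imwrite("pics/p6.png",f[0:320])
E
```

```text
[ 459.72969631 -152.48705075  130.15714323] [-1.79997640e+02  1.03247390e-02  6.92091383e+01]
```

View pics/p6.png

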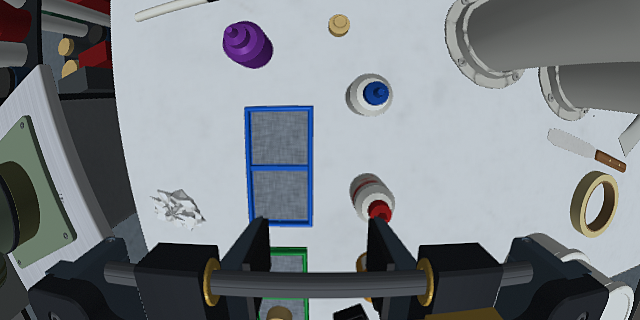

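The wrist view shows the blue bottle (tip about (379,89), shoulder (369,95)), the red cap (380,211), the blue tray (corners (245,107), (312,105), (313,226), (248,229)), and the weight standing in the green tray.

```bash
python3 - <<'E'
from h import *
np.set_printoptions(precision=1,suppress=True)
P=[459.73,-152.49,130.16];Q=[180,0,69.2]
T=lambda U,V:ray("top",224.625+U/4,124.625+V/4)
print("blue tip",watz(P,Q,379,89,100),tri2(wray(P,Q,379,89),T(246,68)),"shoulder",watz(P,Q,369,95,58))
print("red cap",watz(P,Q,380,211,85),tri2(wray(P,Q,380,211),T(423,122)),"base c",watz(P,Q,367,190,20))
M=np.array([watz(P,Q,*q,14) for q in[(245,107),(312,105),(313,226),(248,229)]]);print(M.mean(0),np.linalg.norm(np.roll(M,-1,0)-M,axis=1));d=M[3]-M[0]+M[2]-M[1];print(np.degrees(np.arctan2(d[1],d[0])))
print("w",watz(P,Q,340,22,26))
E
python3 go.py 534 -85 130 69.2
```

```text
blue tip [533.9 -79.8 100. ] (array([542.7, -81.5,  61.9]), np.float64(3.248411673629993)) shoulder [532.5 -82.4  58. ]
red cap [ 506.5 -173.6   85. ] (array([ 509.3, -180.4,   71.1]), np.float64(4.156665549035135)) base c [ 505.5 -173.2   20. ]
[ 428.1 -121.9   14. ] [ 67.3 127.2  71.7 131.1]
-111.42235855310291
w [537.2  -6.3  26. ]
tool shift [89.4 45.4  0.2] rz 0.0
```

>>> {"fn": "step_arm", "kwargs": {
  "force": 20,
  "steps": [
    [0,0,0,46,22,0,0.8],
    [0,0,0,45,22,0,0.8],
    [0,0,0,0,0,0,0.8],
    [0,0,0,0,0,50,0.8],
    [0,0,0,0,0,50,0.8],
    [0,0,0,0,0,3,0.8],
    [0,0,0,0,0,0,0.8],
    [0,0,0,0,0,0,0.8]
  ]
}}

```text
time_s: 13.8
ee_pos: [535.2, -82.8, 29.3]
ee_rot: [179.8, -0.0, 69.3]
force: [0.1, -0.0, -0.3]
gripper_width: 73.1
gripper_force: 0.0
```

```bash
python3 go.py 533.5 -83.5 26 69.2
```

```text
tool shift [-1.3 -1.3  3.3] rz 0.1
```

>>> {"fn": "step_arm", "kwargs": {
  "steps": [
    [0,0,0,-1,-1,3,0.8],
    [0,0,0,0,0,0,0],
    [0,0,0,0,0,0,0],
    [0,0,0,0,0,0,0],
    [0,0,0,0,0,0,0],
    [0,0,0,0,0,0,0],
    [0,0,0,0,0,-15,0],
    [0,0,0,0,0,-20,0]
  ]
}}

```text
time_s: 14.8
ee_pos: [531.8, -82.6, 59.8]
ee_rot: [-179.9, 0.0, 69.3]
force: [0.4, -0.5, -1.0]
gripper_width: 37.2
gripper_force: 19.9
```

```bash
python3 go.py 430 -90 65 69.5;python3 go.py 375 -242 65 69.5
```

```text
tool shift [-42.9 -92.7  -5.1] rz -0.2
tool shift [-204.5  -90.4   -5.1] rz -0.2
```

>>> {"fn": "step_arm", "kwargs": {
  "steps": [
    [0,0,0,-10,-46,-5,0],
    [0,0,0,-30,-44,0,0],
    [0,0,0,-54,0,0,0],
    [0,0,0,-54,0,0,0],
    [0,0,0,-54,0,0,0],
    [0,0,0,0,0,0,0],
    [0,0,0,0,0,0,0],
    [0,0,0,0,0,0,0]
  ]
}}

```text
time_s: 15.8
ee_pos: [377.0, -238.7, 64.3]
ee_rot: [180.0, -0.0, 69.4]
force: [-0.2, 0.5, -1.1]
gripper_width: 36.9
gripper_force: 19.9
```

```bash
python3 go.py 375 -242 32 69.8
```

```text
tool shift [-3.8 -0.8 32.3] rz -0.4
```

>>> {"fn": "step_arm", "kwargs": {
  "steps": [
    [0,0,0,-4,-1,0,0],
    [0,0,0,0,0,20,0],
    [0,0,0,0,0,10,0],
    [0,0,0,0,0,2.5,0],
    [0,0,0,0,0,0,0],
    [0,0,0,0,0,0,0.6],
    [0,0,0,0,0,0,0.7],
    [0,0,0,0,0,0,0.8]
  ]
}}

```text
time_s: 16.8
ee_pos: [374.5, -243.4, 31.9]
ee_rot: [180.0, 0.0, 69.3]
force: [-0.2, -0.9, -0.1]
gripper_width: 63.6
gripper_force: 0.0
```

>>> {"fn": "step_arm", "kwargs": {
  "steps": [
    [0,0,0,0,0,0,0.8],
    [0,0,0,0,0,-20,0.8],
    [0,0,0,0,0,-40,0.8],
    [0,0,0,0,0,-40,0.8],
    [0,0,0,0,20,0,0.8],
    [0,0,0,0,40,0,0.8],
    [0,0,0,0,0,0,0.8],
    [0,0,0,0,0,0,0.8]
  ]
}}

```text
time_s: 17.8
ee_pos: [429.6, -264.0, 131.2]
ee_rot: [-179.9, -0.0, 69.3]
force: [-0.4, -0.4, 0.2]
gripper_width: 73.2
gripper_force: 0.0
```

```bash
python3 go.py 506 -178 130 69; python3 go.py 440 -240 130 69; python3 - <<'E'
from workcell import *
import cv2
f=grab_frame("wrist")["image"]; cv2.imwrite("pics/p7.png",f[0:320])
E
```

```text
tool shift [107.5  41.    1.1] rz 0.3
tool shift [26.1  1.2  1.2] rz 0.3
```

View pics/p7.png

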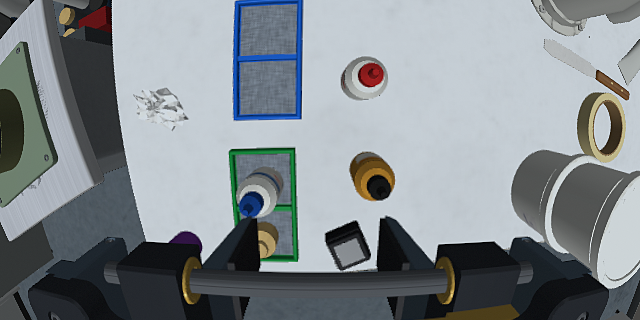

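The blue bottle stands in the green tray beside the weight. The red bottle shows at shoulder (364,77), tip (373,72).

```bash
python3 - <<'E'
from workcell import *
from h import *
np.set_printoptions(precision=1,suppress=True)
s=state();P,Q=s["ee_pos"],s["ee_rot"]
print(P,Q,"red tip",watz(P,Q,373,72,100),"shoulder",watz(P,Q,364,77,58))
print("case c",watz(P,Q,348,247,32))
E
python3 go.py 506 -178 26 69
```

```text
[ 429.4 -263.9  131.3] [-179.9   -0.    69.3] red tip [ 503.8 -177.9  100. ] shoulder [ 503.4 -177.6   58. ]
case c [ 436.8 -333.    32. ]
tool shift [107.4  41.4 105.2] rz 0.3
```

>>> {"fn": "step_arm", "kwargs": {
  "steps": [
    [0,0,0,53,20,0,0.8],
    [0,0,0,53,20,0,0.8],
    [0,0,0,0,0,0,0.8],
    [0,0,0,0,0,50,0.8],
    [0,0,0,0,0,50,0.8],
    [0,0,0,0,0,5,0.8],
    [0,0,0,0,0,0,0.8],
    [0,0,0,0,0,0,0.8]
  ]
}}

```text
time_s: 18.85
ee_pos: [506.7, -180.3, 28.8]
ee_rot: [179.8, 0.0, 69.3]
force: [0.7, -0.6, 0.7]
gripper_width: 73.3
gripper_force: 0.0
```

```bash
python3 go.py 505 -178.5 26 69.3
```

```text
tool shift [ 1.1 -2.3  2.8] rz -0.0
```

>>> {"fn": "step_arm", "kwargs": {
  "steps": [
    [0,0,0,1,-2,3,0.8],
    [0,0,0,0,0,0,0],
    [0,0,0,0,0,0,0],
    [0,0,0,0,0,0,0],
    [0,0,0,0,0,0,0],
    [0,0,0,0,0,0,0],
    [0,0,0,0,0,-15,0],
    [0,0,0,0,0,-20,0]
  ]
}}

```text
time_s: 19.85
ee_pos: [503.5, -177.7, 59.4]
ee_rot: [-179.9, 0.0, 69.3]
force: [0.4, 0.5, -0.4]
gripper_width: 36.9
gripper_force: 20.0
```

```bash
python3 go.py 416 -153 65 69
```

```text
tool shift [ -7.9 -90.6  -5.6] rz 0.3
```

>>> {"fn": "step_arm", "kwargs": {
  "steps": [
    [0,0,0,-4,-45,-5,0],
    [0,0,0,-4,-45,0,0],
    [0,0,0,0,0,0,0],
    [0,0,0,0,0,0,0],
    [0,0,0,0,0,15,0],
    [0,0,0,0,0,0,0],
    [0,0,0,0,0,0,0],
    [0,0,0,0,0,0,0]
  ]
}}

```text
time_s: 20.85
ee_pos: [417.5, -153.7, 49.0]
ee_rot: [179.9, 0.0, 69.3]
force: [0.4, 0.3, -0.7]
gripper_width: 36.5
gripper_force: 20.0
```

```bash
python3 go.py 416 -153 31.5 69
```

```text
tool shift [ 0.2 -1.7 17.5] rz 0.3
```

>>> {"fn": "step_arm", "kwargs": {
  "steps": [
    [0,0,0,0,-1.5,10,0],
    [0,0,0,0,0,5,0],
    [0,0,0,0,0,2.5,0],
    [0,0,0,0,0,0,0],
    [0,0,0,0,0,0,0.6],
    [0,0,0,0,0,0,0.7],
    [0,0,0,0,0,0,0.8],
    [0,0,0,0,0,0,0.8]
  ]
}}

```text
time_s: 21.85
ee_pos: [415.5, -153.0, 31.3]
ee_rot: [180.0, 0.0, 69.3]
force: [-0.6, 0.2, 0.5]
gripper_width: 72.2
gripper_force: 0.0
```

>>> {"fn": "step_arm", "kwargs": {
  "steps": [
    [0,0,0,0,0,-20,0.8],
    [0,0,0,0,0,-40,0.8],
    [0,0,0,0,0,-40,0.8],
    [0,0,0,-40,0,0,0.8],
    [0,0,0,-50,0,0,0.8],
    [0,0,0,-50,0,0,0.8],
    [0,0,0,-50,0,0,0.8],
    [0,0,0,0,0,0,0.8]
  ]
}}

```text
time_s: 22.85
ee_pos: [347.3, -333.3, 131.1]
ee_rot: [180.0, 0.0, 69.0]
force: [0.2, 0.4, 0.3]
gripper_width: 72.8
gripper_force: 0.0
```

```bash
cat > case.py <<'E'
from workcell import *
from h import *
np.set_printoptions(precision=1,suppress=True)
s=state();P,Q=s["ee_pos"],s["ee_rot"];print(P,Q)
f=grab_frame("top")["image"]; cv2.imwrite("pics/t8.png",f)
g=grab_frame("wrist")["image"]; cv2.imwrite("pics/w8.png",g)
m=(f.max(2)<45).astype('uint8'); m[:170]=0;m[225:]=0;m[:,:380]=0;m[:,418:]=0
n,l,st,c=cv2.connectedComponentsWithStats(m); print(st[1:],c[1:])
i=1+np.argmax(st[1:,4]); pts=np.argwhere(l==i)[:,::-1].astype(np.float32)
r=cv2.minAreaRect(pts); print(r)
B=cv2.boxPoints(r); W=np.array([atz("top",*p,25) for p in B]); print("case",W.mean(0)); print(np.linalg.norm(np.roll(W,-1,0)-W,axis=1)); e=W[1]-W[0]; print(np.degrees(np.arctan2(e[1],e[0])))
E
python3 case.py
```

```text
[ 347.3 -333.3  131.1] [180.   0.  69.]
[[416 172   2   5   6]
 [380 180  38  45 271]
 [394 200  24  25  55]
 [414 213   4  12  29]] [[416.8 174.2]
 [399.3 197.2]
 [405.7 212.3]
 [416.1 218.2]]
((394.00006103515625, 197.50001525878906), (19.091880798339844, 57.27565002441406), 45.0)
case [ 427.2 -329.    25. ]
[134.2  43.5 133.5  42.7]
-44.715672270680514
```

>>> {"fn": "step_arm", "kwargs": {
  "steps": [
    [0,0,-8,0,0,0,0.8],
    [0,0,-8,0,0,0,0.8],
    [0,0,-8,0,0,0,0.8],
    [0,0,0,-34,28,0,0.8],
    [0,0,0,-34,28,0,0.8],
    [0,0,0,-34,28,0,0.8],
    [0,0,0,0,0,0,0.8],
    [0,0,0,0,0,0,0.8]
  ]
}}

```text
time_s: 23.95
ee_pos: [437.9, -425.8, 130.7]
ee_rot: [-179.9, -0.1, 93.4]
force: [-0.6, -0.1, -0.2]
gripper_width: 73.1
gripper_force: 0.0
```

```bash
python3 - <<'E'
from workcell import *
from h import *
s=state();print(s["ee_pos"],s["ee_rot"])
g=grab_frame("wrist")["image"]; f=grab_frame("side")["image"]
cv2.imwrite("pics/w9.png",np.hstack([cv2.resize(g[0:250,220:470],(500,500),interpolation=cv2.INTER_CUBIC),cv2.resize(f[150:275,260:335],(300,500))]))
E
```

```text
[ 437.86034961 -425.76094459  130.69912453] [-1.79926547e+02 -9.97726148e-02  9.33905809e+01]
```

View pics/w9.png

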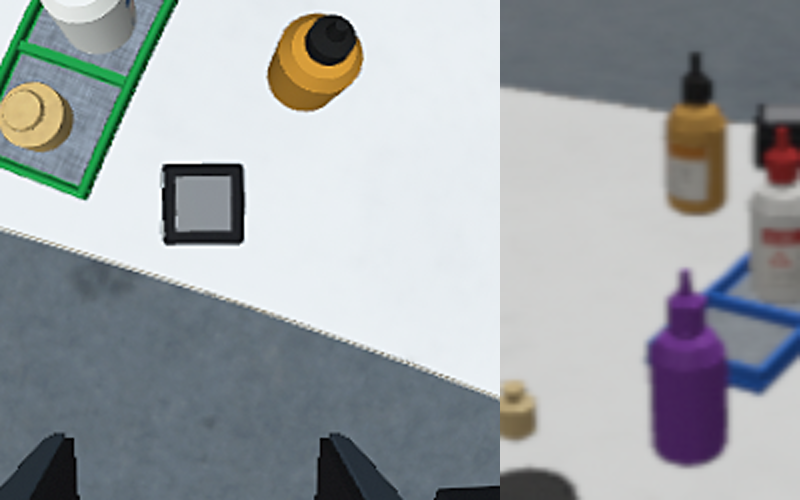

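The case sits square to the tool in the wrist crop, corners (163,165) to (243,243). The red bottle stands in the blue tray. The weight and blue bottle stand in the green tray.

```bash
python3 - <<'E'
from workcell import *
from h import *
np.set_printoptions(precision=1,suppress=True)
P=[437.86,-425.76,130.7];Q=[-179.93,-.1,93.39]
M=np.array([watz(P,Q,219.75+u/2,v/2-.25,30) for u,v in[(163,165),(243,164),(243,243),(164,243)]]);print(M.mean(0),np.linalg.norm(np.roll(M,-1,0)-M,axis=1))
for i,j in((0,1),(3,2)): d=M[j]-M[i];print(np.degrees(np.arctan2(d[1],d[0])))
print("amber",watz(P,Q,219.75+340/2,30/2,98),"tray corner c1",watz(P,Q,219.75+85/2,197/2,14),"W",watz(P,Q,220+10,55,47))
E
python3 go.py 437 -342 130 92.5
```

```text
[ 435.6 -340.1   30. ] [37.3 37.6 37.2 37.1]
4.360783650796677
3.5892664710760616
amber [ 481.1 -270.8   98. ] tray corner c1 [ 376.8 -339.4   14. ] W [ 350.7 -300.    47. ]
tool shift [83.9  4.4  1.3] rz 0.9
```

>>> {"fn": "step_arm", "kwargs": {
  "force": 20,
  "steps": [
    [0,0,-0.4,43,1.5,0,0.65],
    [0,0,0,43,1.5,0,0.65],
    [0,0,0,0,0,0,0.65],
    [0,0,0,0,0,50,0.65],
    [0,0,0,0,0,30,0.65],
    [0,0,0,0,0,0,0.65],
    [0,0,0,0,0,0,0.65],
    [0,0,0,0,0,0,0.65]
  ]
}}

```text
time_s: 25.05
ee_pos: [436.6, -342.6, 52.8]
ee_rot: [179.9, 0.1, 93.7]
force: [0.2, 0.4, -0.1]
gripper_width: 59.3
gripper_force: 0.0
```

```bash
python3 go.py 435.5 -340 -8 93.8
```

```text
tool shift [ 2.8 -1.1 60.8] rz -0.1
```

>>> {"fn": "step_arm", "kwargs": {
  "steps": [
    [0,0,0,3,-1,30,0.65],
    [0,0,0,0,0,20,0.65],
    [0,0,0,0,0,9,0.65],
    [0,0,0,0,0,0,0.65],
    [0,0,0,0,0,0,0],
    [0,0,0,0,0,0,0],
    [0,0,0,0,0,0,0],
    [0,0,0,0,0,0,0]
  ]
}}

```text
time_s: 26.05
ee_pos: [435.0, -339.1, -7.1]
ee_rot: [179.9, 0.1, 93.7]
force: [-1.0, 0.0, 5.4]
gripper_width: 39.6
gripper_force: 20.0
```

```bash
python3 go.py 435.5 -340 -8 93.8
```

```text
tool shift [-0.9  0.4  0.9] rz -0.1
```

>>> {"fn": "step_arm", "kwargs": {
  "steps": [
    [0,0,0,0,0,-20,0],
    [0,0,0,0,0,-50,0],
    [0,0,0,0,0,-55,0],
    [0,0,8.2,0,0,0,0],
    [0,0,8.2,0,0,0,0],
    [0,0,8.2,0,0,0,0],
    [0,0,0,0,0,0,0],
    [0,0,0,0,0,0,0]
  ]
}}

```text
time_s: 27.05
ee_pos: [434.3, -338.5, 116.8]
ee_rot: [-180.0, -0.0, 69.2]
force: [0.9, -0.4, -1.8]
gripper_width: 39.5
gripper_force: 20.0
```

```bash
python3 go.py 439 -93 118 69
```

```text
tool shift [231.2 -82.7  -1.1] rz 0.2
```

>>> {"fn": "step_arm", "kwargs": {
  "steps": [
    [0,0,0,46,-16.5,-2,0],
    [0,0,0,46,-16.5,0,0],
    [0,0,0,46,-16.5,0,0],
    [0,0,0,46,-16.5,0,0],
    [0,0,0,47,-16.5,0,0],
    [0,0,0,0,0,0,0],
    [0,0,0,0,0,0,0],
    [0,0,0,0,0,0,0]
  ]
}}

```text
time_s: 28.05
ee_pos: [440.0, -94.5, 119.1]
ee_rot: [180.0, 0.0, 69.0]
force: [-0.5, 0.1, -0.8]
gripper_width: 39.7
gripper_force: 20.0
```

```bash
python3 go.py 439 -93 -1 68.8; python3 - <<'E'
from workcell import *
from h import *
s=state();P,Q=s["ee_pos"],s["ee_rot"]
g=grab_frame("wrist")["image"]; h=cv2.cvtColor(g,cv2.COLOR_BGR2HSV)
m=((h[...,0]>105)&(h[...,0]<122)&(h[...,1]>170)&(h[...,2]>60)).astype('uint8'); m[240:]=0
n,l,st,c=cv2.connectedComponentsWithStats(m)
for q in st[1:]:
    if q[4]>60: print(q)
i=1+np.argmax(st[1:,4]); y,x=np.where(l==i)
for k in (x+y).argmin(),(x-y).argmax(),(x+y).argmax(),(y-x).argmax(): print(x[k],y[k],watz(P,Q,x[k],y[k],14).round(1))
E
```

```text
tool shift [  1.1  -1.5 120.1] rz 0.2
[282 152  70  67 947]
284 152 [422.1 -48.5  14. ]
351 153 [482.7 -72.7  14. ]
349 209 [ 461.7 -126.3   14. ]
284 218 [ 395.8 -111.7   14. ]
```

>>> {"fn": "step_arm", "kwargs": {
  "steps": [
    [0,0,0.2,1,-1.5,0,0],
    [0,0,0,0,0,40,0],
    [0,0,0,0,0,40,0],
    [0,0,0,0,0,20,0],
    [0,0,0,0,0,0,0],
    [0,0,0,0,0,0,0],
    [0,0,0,0,0,0,0],
    [0,0,0,0,0,0,0]
  ]
}}

```text
time_s: 29.1
ee_pos: [439.4, -92.2, 19.9]
ee_rot: [179.9, -0.0, 68.9]
force: [0.9, 0.2, -2.1]
gripper_width: 40.0
gripper_force: 20.0
```

```bash
python3 go.py 439 -93 -2 69
```

```text
tool shift [-0.9 -0.1 21.9] rz -0.1
```

>>> {"fn": "step_arm", "kwargs": {
  "steps": [
    [0,0,0,-1,0,10,0],
    [0,0,0,0,0,8,0],
    [0,0,0,0,0,3,0],
    [0,0,0,0,0,0,0],
    [0,0,0,0,0,0.5,0],
    [0,0,0,0,0,0,0],
    [0,0,0,0,0,0,0],
    [0,0,0,0,0,0,0]
  ]
}}

```text
time_s: 30.1
ee_pos: [438.4, -92.9, -2.2]
ee_rot: [-180.0, 0.0, 68.9]
force: [-0.8, -0.2, 5.1]
gripper_width: 40.1
gripper_force: 20.0
```

>>> {"fn": "step_arm", "kwargs": {
  "steps": [
    [0,0,0,0,0,0,0.55],
    [0,0,0,0,0,0,0.6],
    [0,0,0,0,0,0,0.6],
    [0,0,0,0,0,-20,0.6],
    [0,0,0,0,0,-40,0.6],
    [0,0,0,0,0,-40,0.6],
    [0,0,0,0,0,-40,0.6],
    [0,0,0,0,0,0,0.6]
  ]
}}

```text
time_s: 31.1
ee_pos: [440.8, -93.5, 140.5]
ee_rot: [179.6, -0.1, 68.9]
force: [0.7, 0.6, -0.9]
gripper_width: 54.7
gripper_force: 0.0
```

>>> {"fn": "step_arm", "kwargs": {
  "steps": [
    [0,0,0,-50,-20,0,0.6],
    [0,0,0,-50,-20,0,0.6],
    [0,0,0,-50,-20,0,0.6],
    [0,0,0,-50,-20,0,0.6],
    [0,0,0,-50,0,0,0.6],
    [0,0,0,-50,0,0,0.6],
    [0,0,0,0,0,0,0.6],
    [0,0,0,0,0,0,0.6]
  ]
}}

```text
time_s: 32.1
ee_pos: [255.3, -342.9, 136.6]
ee_rot: [-179.9, -0.1, 68.9]
force: [-0.2, 0.7, -0.6]
gripper_width: 54.3
gripper_force: 0.0
```

```bash
python3 - <<'E'
from workcell import *
from h import *
np.set_printoptions(precision=1,suppress=True)
s=state();P,Q=s["ee_pos"],s["ee_rot"];print(P,Q,s["force"])
f=grab_frame("side")["image"]; g=grab_frame("wrist")["image"];cv2.imwrite("pics/s10.png",f);cv2.imwrite("pics/w10.png",g)
o=cv2.imread("pics/side0.png")
# spares: unchanged vs. start
for n,(x0,x1,y0,y1) in dict(amber=(300,318,162,204),small=(256,272,244,262)).items():
    print(n,np.abs(f[y0:y1,x0:x1].astype(int)-o[y0:y1,x0:x1]).mean(), np.abs(f[y0:y1,x0:x1].astype(int)-np.roll(o,3,1)[y0:y1,x0:x1]).mean())
# dark (case) + red + blue in side
h=cv2.cvtColor(f,cv2.COLOR_BGR2HSV)
def comp(m,n):
    N,l,st,c=cv2.connectedComponentsWithStats(m.astype('uint8'))
    for q,cc in zip(st[1:],c[1:]):
        if q[4]>25 and 250<cc[0]<410 and 150<cc[1]<270: print(n,q,cc)
comp(f.max(2)<40,"dark"); comp(((h[...,0]<6)|(h[...,0]>174))&(h[...,1]>150)&(h[...,2]>60),"red"); comp((h[...,0]>105)&(h[...,0]<122)&(h[...,1]>150),"blue")
for n,p in dict(case=(439,-93,37),redtip=(416,-153,105),bluetip=(375,-242,105)).items(): print(n,proj("side",p))
E
```

```text
[ 255.3 -342.9  136.6] [-179.9   -0.1   68.9] [-0.2  0.7 -0.6]
amber 3.4056437389770724 28.42283950617284
small 0.6053240740740741 28.73263888888889
dark [306 164   7  12  51] [308.7 170.8]
dark [312 222  18  18 168] [321.2 230.9]
red [328 187   6   8  41] [330.4 190.9]
blue [348 168   8  12  50] [351.5 174.5]
blue [317 216  34  32 226] [333.7 232.6]
case (np.float64(317.51921173881954), np.float64(222.02101896672497))
redtip (np.float64(330.9667320630941), np.float64(181.4897447105967))
bluetip (np.float64(352.3974636334805), np.float64(166.49928364291324))
```

```bash
python3 -c "
from workcell import *
print(job_done())"
```

```text
the job is handed in; nothing more can be done
None
```

I handed the job in at about 32 s: weight and blue-capped bottle in the green tray, red-capped bottle and shut gauge case in the blue tray, spares unmoved. I confirmed the case's final placing only from its position, contact force and outline, not a viewed picture.

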